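Close up the fittings chest

ROBOT

A 7-joint arm with a two-finger parallel gripper is mounted at the origin on a cart in front of the work surface, level with it; the furniture and walls round the work are solid. World frame = base frame: x ahead of the robot, y to its left, z up, the work surface at z = 0. Lengths are in m, angles in rad, forces in N, time in s.
With the tool pointing down it reaches from about 0.425 to 0.95 m from the base axis. Payload 16.7 kg.
Tool frame: the origin (TCP) lies midway between the tips of the shut fingers; the grasp point (between the pads) lies r.grip_point_offset behind it (r.grip_point_offset is the distance from the TCP to the grasp point, in m); z points along the fingers, y is the line along which they close (so a half turn about z gives the same grasp; the last joint's range is limited). The gripper opens to 94 mm and grips with 3 to 60 N. Pads are 16 mm wide; open, the fingers measure 119 mm over their backs; the gripper's body (75 mm by 177 mm) begins 78 mm behind the grasp point.
Start: joints at [-1.431, 0.426, 0.074, 1.606, -0.034, 1.111, -0.067], TCP at [0.193, 0.647, 0.205] pointing down, gripper open.
Joint ranges: [-2.85, 2.85], [-0.5, 2.14], [-1.23, 1.37], [0.21, 2.46], [-1.02, 4.16], [0.16, 2.05], [-2.73, 2.73]. Speed limits (rad/s): [1.89, 1.89, 2.39, 2.39, 3.01, 3.01, 3.01].

INTERFACE

Orientations are given as a unit quaternion [w, x, y, z].
In Python, from rig import r, imaging gives the robot as it stands.
- The arm moves only by the shell command python3 -m jog 'ROWS' [OPENING] [FORCE]. ROWS is JSON, a list that holds one entry, the list of rows, each a list of 4 numbers: the shift along the tool's x, y, z in mm, then the turn about the tool's z in rad. A call has 1 to 12 rows; each row is the pose to reach, as a shift and turn from the pose commanded when the call began, along the tool's axes at that moment; what a row does not reach only later rows make up. A row lasts 1/8 s, in which the tool goes at most 62.5 mm and 10.7 degrees, less where a joint would pass 70% of its speed; a pose out of reach is approached as far as the arm can. A call with a gripper value outside its range is refused whole. OPENING is the opening in per cent of the stroke, from 0 (shut) to 100 (fully open), set as the call begins (- or left out, the last holds). The fingers move at their own pace and stop on an object; FORCE is the grip in N (left out, the last holds). Time passes only in rows, so rows that repeat a pose let the fingers close. It gives the time, the measured TCP pose, the force, the opening and the grip force at its end, in the units of the state.
- r.observe(): the state, without advancing time (a new reading comes with each control period).
- imaging.read_camera(name): name is "scene" or "top" or "wrist"; returns the picture (400x640x3 uint8, red, green, blue); there is no depth.
- imaging.get_calibration(name): a dict with "vfov" (degrees; the focal length in pixels is half the picture's height over the tangent of half this angle, whatever the lens; pixels are square), "cx", "cy" (the principal point, pixels), "world_from_camera" (4x4, takes a point from camera to world coordinates); the wrist camera has in their place "hand_eye" (4x4, takes a point from camera to tool coordinates, whose origin is the TCP and whose axes are the flange's). Camera axes: x right, y down, z forward; pixel columns grow to the right and rows downward; lengths in m; the calibration is good to about 2 mm. A picture is of the moment at which its call begins: read the wrist's pose just before it. get_calibration takes no time and is no camera call.
- r.finish_job(): hands the job in; it is judged then, once.
The state is a dict: "t": time; "q": joint angles; "joint_velocities": joint speeds; "joint_efforts": joint torques, N m; "eef_pos": TCP position; "ee_rot": TCP orientation; "contact_force": force on the tool from outside, world axes, zero at the start; "wrist_torque": the same for the moment, N m; "grip_width": finger opening in m; "gripper_force": force on a finger pad.
Only numpy, scipy, OpenCV 4.12 (cv2) and the standard library are available. Lean on these libraries where they do the work, as an engineer would, in place of code of your own. Each camera call takes 0.05 s, during which the arm holds its last target. There are 200 camera calls.

TASK

Close up the small grey fittings chest on the bench: with the fingertips push both of its open drawers fully home, in either order, and only then press the raised lid all the way down until it lies flat on the chest. Only push, without slamming anything: grasp and lift nothing, and leave the things standing around the chest where they are. Finish with the hand clear.

Things in the scene. Friction and masses are not known exactly. Their poses are not given: they have to be found in the camera images.
- chest: Light grey metal chest, fixed to the bench, 150 mm deep (x), 200 wide (y), rim 82 mm above the bench. Origin: centre of its underside, on the bench top. x points from its front to its back (drawers come out towards -x, the robot's side), y to its left, z up; it stands turned up to 0.25 rad about z. The weights in the well under the lid and the fittings in the drawers are fixed.
- left_drawer (a joint): How far the left drawer (on the chest's +y side) is pulled out along the chest's x, in m: 0 fully home (hard stop), 0.12 at most; starts 0.04 to 0.09. About 2 N of friction; it stays where it is left. Centred 49 mm to +y of the chest's middle. Blue front plate 94 mm wide, 8 to 56 mm above the bench; its face is at x = -83 mm in the chest's frame when home.
- right_drawer (a joint): The same for the right drawer, centred 49 mm to -y of the chest's middle; same shape and values.
- left_drawer_front (a point): Middle of the front face of the left drawer's dark finger lip, 49 mm above the bench; moves with the drawer, at x = -94 mm in the chest's frame when home. The lip stands out 11 mm from the middle of the front plate, is 50 mm wide and 6 mm high (46 to 52 mm above the bench).
- right_drawer_front (a point): The same point on the right drawer's finger lip.
- lid (a joint): Opening angle of the lid, rad: 0 flat on the chest (stop), grows as the front edge rises; starts 1.0 to 1.3, 1.75 at most. Grey plate, 162 mm from hinge to front edge, 204 wide, 8 thick, blue panel on its outer (upper) face. Steel tongues at the front corners reach 32 mm below its underside. A stiff hinge holds it anywhere; push its outer face forward and down, 3 to 5 N near the edge.
- lid_hinge (a point): Middle of the lid's hinge line, at the top of the chest's back: x = +75 mm, z = 82 mm in the chest's frame; the line runs along the chest's y. The lid's outer face lies 10 mm from this line, on the upper side when closed.
- lid_press (a point): Point on the lid's outer face to press, on its middle line, 125 mm from the hinge towards the front edge; moves with the lid (92 mm above the bench when shut).
- brass_adapter: Bystander, loose: small brass threaded adapter, 19 x 22 mm, 25 mm high, standing beside the left drawer. Origin at its underside. Leave it alone.
- steel_weight: Bystander, loose: round slotted steel weight, 47 mm across, 24 mm high, standing beside the right drawer. Origin at its underside. Leave it alone.
- gauge: Bystander, loose: round pressure gauge lying face up, 105 x 68 x 32 mm, on the right near the bench's front edge. Origin at its underside. Leave it alone.
- tape: Bystander, loose: roll of black tape, 55 mm across, 19 mm high, lying near the bench's front edge. Origin at its underside. Leave it alone.

How it is judged:
On the way, in this order (a step that is already met when the one before it is completed fails the run):
1. both drawers are fully home while the lid is still raised (value of joint each of left_drawer, right_drawer below 0.004 m and value of joint lid above 0.6 rad), for 0.2 s.
2. the lid lies shut (value of joint each of left_drawer, right_drawer below 0.004 m and value of joint lid below 0.035 rad), for 0.2 s.
At the end, for the whole second after the job is handed in: Both drawers are within 4 mm of fully home, the lid is within 0.035 rad of lying flat, and the four loose bystanders (adapter, weight, gauge, tape) stand within 15 mm of where they began (all of step 2 and distance of each of brass_adapter, steel_weight, gauge, tape from where it was at the start of the episode below 0.015 m); the robot touches nothing.
It fails at once if a loose bystander is moved more than 15 mm, lifted or tipped (distance of any of brass_adapter, steel_weight, gauge, tape from where it was at the start of the episode above 0.015 m or angle between any of brass_adapter, steel_weight, gauge, tape's own z axis and vertical above 0.3 rad).
It fails at once if a drawer is slammed (faster than 0.5 m/s) (velocity of joint any of left_drawer, right_drawer below -0.5 m/s).
It fails at once if the lid is slammed (faster than 3 rad/s) (velocity of joint lid below -3 rad/s).
It also fails if it takes over 72 s, if anything falls off the work surface, if the arm or the gripper's body presses on something with over 40 N, if the wrist force passes 120 N, or if a joint passes its speed limit or range.

## Working session

There is one attempt and no reset: what is moved stays moved. The work goes in short steps, Python scripts to look and compute and a shell command to move; the robot and the scene stay as the last step left them, time stands still between calls to the robot, and variables do not carry over. Pictures are saved under pics/ and viewed, at most 10 in all, crops included, and the job is handed in when it is done.

```bash
mkdir -p pics
python3 - <<'E'
from rig import r, imaging
import cv2, numpy as np
for n in ("scene","top"):
    im=imaging.read_camera(n); cv2.imwrite(f"pics/{n}0.png",im[:,:,::-1])
    c=imaging.get_calibration(n); print(n,c["vfov"],c["cx"],c["cy"],np.round(c["world_from_camera"],3).tolist(), [k for k in c])
print(r.observe())
E
```

```text
scene 43.60257104628538 317.84057962989687 198.16714314032535 [[-0.987, 0.123, -0.103, 0.686], [0.161, 0.755, -0.635, 0.697], [-0.0, -0.644, -0.765, 0.971], [0.0, 0.0, 0.0, 1.0]] ['vfov', 'cx', 'cy', 'world_from_camera']
top 50.42815473547988 311.0814906167857 198.70098586341595 [[-0.007, -0.985, 0.173, 0.368], [-1.0, 0.004, -0.016, -0.025], [0.015, -0.173, -0.985, 1.145], [0.0, 0.0, 0.0, 1.0]] ['vfov', 'cx', 'cy', 'world_from_camera']
{'t': 0.1, 'q': array([-1.43045929,  0.42667432,  0.07385723,  1.60655951, -0.03407043,
        1.11079958, -0.0671064 ]), 'joint_velocities': array([-3.74518308e-04, -9.05272799e-04,  9.27473725e-04, -1.63870865e-03,
        1.41400327e-03,  6.07252956e-04,  6.77631835e-06]), 'joint_efforts': array([ 7.81186827e-03, -9.37471390e+01,  3.67749833e+00, -4.55042553e+01,
       -4.84672165e-02,  1.68689957e-02,  2.27940188e-05]), 'eef_pos': array([0.19283568, 0.64644324, 0.20483525]), 'ee_rot': array([-2.96869791e-05,  1.44426248e-01,  9.89515391e-01, -5.90137968e-04]), 'contact_force': array([0.54966645, 0.25247761, 0.22695367]), 'wrist_torque': array([-0.02781725, -0.03627866,  0.00506524]), 'gripper_force': 0.0, 'grip_width': 0.09403891894305977}
```

View pics/scene0.png

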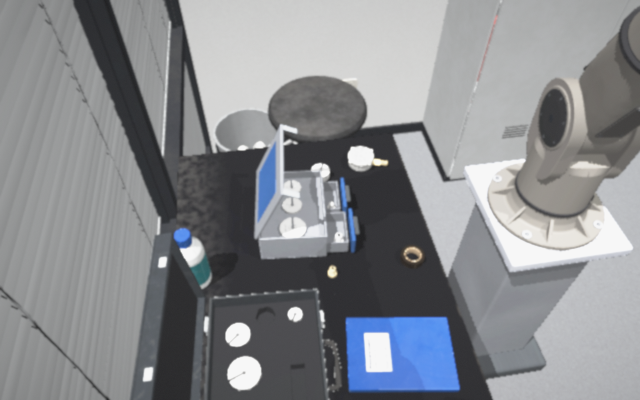

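View pics/top0.png

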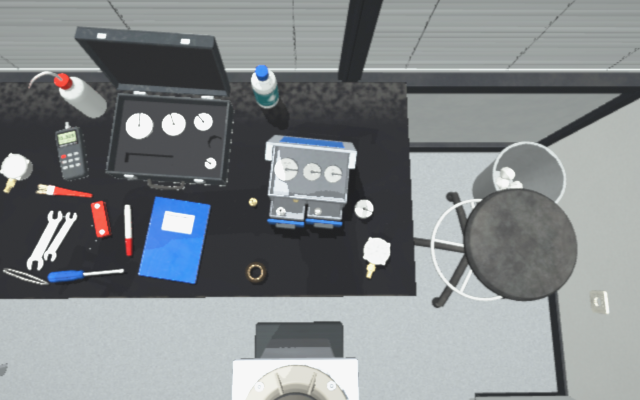

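The scene view shows the chest at about (295,215), with its lid raised and both drawers out. In the top view it is at about (310,185). The adapter is at (253,202), the weight at (364,209), the gauge at (376,252) and the tape at (256,272). I'll enlarge the top view.

Run:
```python
import cv2
a=cv2.imread("pics/top0.png")[125:235,240:380]; cv2.imwrite("pics/topc.png",cv2.resize(a,None,fx=5.4,fy=5.4,interpolation=cv2.INTER_CUBIC))
a=cv2.imread("pics/scene0.png")[120:270,240:400]; cv2.imwrite("pics/scenec.png",cv2.resize(a,None,fx=4,fy=4,interpolation=cv2.INTER_CUBIC))
```

```text
(no output)
```

View pics/topc.png

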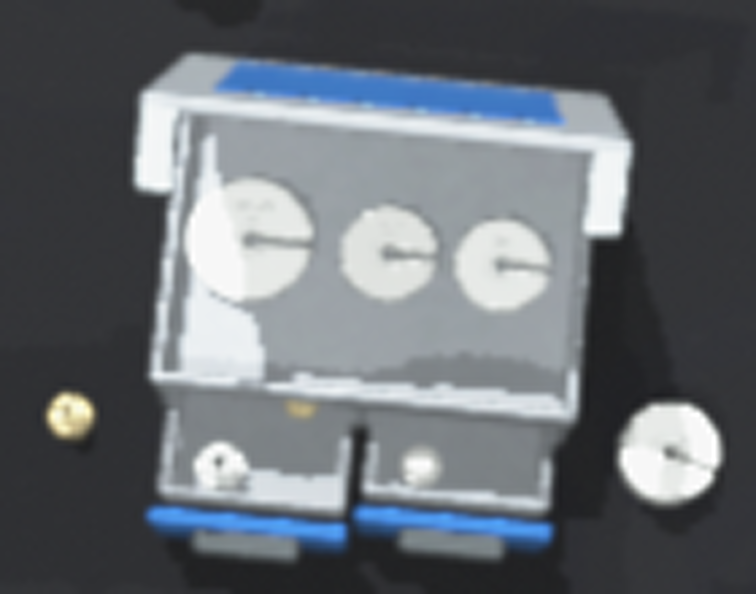

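View pics/scenec.png

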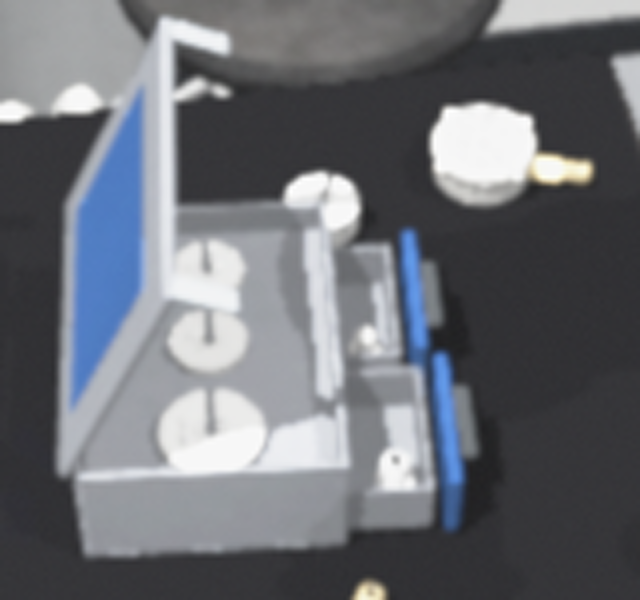

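The crops show these points, in crop pixels:

| Feature | Top crop | Scene crop |
|---|---|---|
| Front rim corners | (152,380) and (577,416) | – |
| Lip fronts | about (246,552) and (452,552) | – |
| Lid front edge | (140,95) to (630,143) | (168,30) to (165,298) |

I'll fit the pose, both drawer openings and the lid angle to both views together.

```bash
cat > fit.py <<'E'
import numpy as np
from rig import imaging
from scipy.optimize import least_squares
def proj(c,P):
    T=np.linalg.inv(c["world_from_camera"]); p=T[:3,:3]@P+T[:3,3]
    f=200/np.tan(np.radians(c["vfov"]/2)); return np.array([c["cx"]+f*p[0]/p[2],c["cy"]+f*p[1]/p[2]])
def ray(c,u,v,z):
    f=200/np.tan(np.radians(c["vfov"]/2)); T=c["world_from_camera"]
    d=T[:3,:3]@[(u-c["cx"])/f,(v-c["cy"])/f,1]; return T[:3,3]+d*(z-T[2,3])/d[2]
def world(p,l):
    c,s=np.cos(p[2]),np.sin(p[2]); return np.array([p[0]+c*l[0]-s*l[1],p[1]+s*l[0]+c*l[1],l[2]])
def lidpt(t,a,n,y): return [.075-a*np.cos(t)+n*np.sin(t),y,.082+a*np.sin(t)+n*np.cos(t)]
E
cat > run.py <<'E'
from fit import *
C={n:imaging.get_calibration(n) for n in("top","scene")}
o={"top":lambda u,v:(u/5.4+240,v/5.4+125),"scene":lambda u,v:(u/4+240,v/4+120)}
K=lambda *l:lambda p:l
M=[("top",152,380,K(-.075,.1,.082)),("top",577,416,K(-.075,-.1,.082)),
("scene",345,545,K(-.075,.1,0)),("scene",85,555,K(.075,.1,0)),("scene",348,467,K(-.075,.1,.082)),
("top",246,553,lambda p:(-.094-p[3],.049,.049)),("top",452,553,lambda p:(-.094-p[4],-.049,.049)),
("scene",439,353,lambda p:(-.083-p[3],.002,.056)),("scene",408,232,lambda p:(-.083-p[4],-.096,.056)),
("scene",168,30,lambda p:lidpt(p[5],.162,.006,-.102)),("scene",165,298,lambda p:lidpt(p[5],.162,.006,.102)),
("top",140,95,lambda p:lidpt(p[5],.162,.006,.102)),("top",630,143,lambda p:lidpt(p[5],.162,.006,-.102))]
def res(p): return np.concatenate([proj(C[n],world(p,f(p)))-o[n](u,v) for n,u,v,f in M])
s=least_squares(res,[.65,0,0,.06,.06,1.15],loss="soft_l1",x_scale=[.1,.1,.1,.1,.1,1])
p=s.x; print(np.round(p,4)); print(np.round(res(p).reshape(-1,2),1).tolist())
np.save("p.npy",p)
print("lips",world(p,(-.094-p[3],.049,.049)),world(p,(-.094-p[4],-.049,.049)),"home",world(p,(-.094,.049,.049)),world(p,(-.094,-.049,.049)))
for t in (p[5],.6,.3,0): print(t,world(p,lidpt(t,.125,.01,0)))
for n,u,v,z in(("adapter",253,202,.025),("weight",364,209,.024),("gauge",376,252,.03),("tape",256,272,.019)): print(n,ray(C["top"],u,v,z))
E
python3 run.py
```

```text
[ 0.629  -0.0392 -0.1012  0.0546  0.0452  1.1546]
[[-0.6, -0.3], [-1.0, 0.5], [-0.1, 0.1], [-0.2, 0.9], [-0.4, -1.2], [-0.5, -0.3], [-0.6, -0.3], [0.2, -1.3], [0.2, -1.5], [-1.7, -4.2], [0.3, -1.2], [-0.5, 0.6], [-0.2, 0.4]]
lips [0.4861634  0.02451519 0.049     ] [ 0.48557596 -0.07392928  0.049     ] home [0.54046053 0.0190007  0.049     ] [ 0.53055846 -0.07849776  0.049     ]
1.1546321119622678 [ 0.66247097 -0.0426429   0.20037334]
0.6 [ 0.60662315 -0.03697092  0.16083367]
0.3 [ 0.58777876 -0.03505706  0.12849339]
0 [ 0.57928431 -0.03419435  0.092     ]
adapter [0.55636066 0.11136692 0.025     ]
weight [ 0.53624387 -0.18512118  0.024     ]
gauge [ 0.4215182  -0.21245688  0.03      ]
tape [0.37218517 0.10119973 0.019     ]
```

The fit agrees to about 1 px. With the hand fully open, the fingers sit at about ±53 mm, so one push can reach both lips (at ±49 mm). I'll write a small planner that converts world targets to tool rows.

```bash
cat > rows.py <<'E'
import sys,json,numpy as np
from fit import world
from rig import r
from scipy.spatial.transform import Rotation as R
p=np.load("p.npy"); s=r.observe(); q=s["ee_rot"]; Rm=R.from_quat([q[1],q[2],q[3],q[0]]).as_matrix()
dy=np.array([-np.sin(p[2]),np.cos(p[2]),0]); t=Rm.T@dy
print("q",np.round(s["q"],2),"pos",np.round(s["eef_pos"],4),"F",np.round(s["contact_force"],1),"turn",round(float(np.arctan2(-t[0],t[1])),3))
for a in json.loads(sys.argv[1]):   # chest-frame targets
    w=world(p,a); print(a,np.round(w,3),np.round(1000*Rm.T@(w-s["eef_pos"]),0))
E
python3 rows.py '[[-0.2,0.5,0.205],[-0.19,0.25,0.2],[-0.175,0.0,0.2],[-0.175,0,0.03]]'
python3 -c "from rig import imaging;print(imaging.get_calibration('wrist')['hand_eye'])"
```

```text
q [-1.43  0.43  0.07  1.61 -0.03  1.11 -0.07] pos [0.1928 0.6464 0.2048] F [0.5 0.3 0.2] turn -0.189
[-0.2, 0.5, 0.205] [0.481 0.478 0.205] [-324.  -79.   -0.]
[-0.19, 0.25, 0.2] [0.465 0.229 0.2  ] [-380. -322.    5.]
[-0.175, 0.0, 0.2] [ 0.455 -0.022  0.2  ] [-442. -565.    6.]
[-0.175, 0, 0.03] [ 0.455 -0.022  0.03 ] [-442. -565.  176.]
[[ 6.12139697e-04 -9.68617679e-01 -2.48554658e-01  7.04743980e-02]
 [ 9.99999608e-01  7.52066406e-04 -4.68007157e-04  1.30203931e-05]
 [ 6.40249614e-04 -2.48554274e-01  9.68617759e-01 -1.78553081e-01]
 [ 0.00000000e+00  0.00000000e+00  0.00000000e+00  1.00000000e+00]]
```

```bash
python3 -m jog '[[[-60,-20,0,0],[-110,-50,0,0],[-160,-90,0,-0.05],[-205,-135,0,-0.1],[-245,-180,0,-0.15],[-280,-220,0,-0.189],[-310,-265,0,-0.189],[-340,-310,0,-0.189]]]' 100
python3 rows.py '[[-0.175,0.0,0.2]]'
```

```text
t: 1.1
eef_pos: [0.4303, 0.2507, 0.2054]
ee_rot: [-0.0, 0.05, 0.999, -0.0]
contact_force: [0.3, -0.8, -0.6]
grip_width: 0.0938
gripper_force: 0.0
q [-0.87  0.13  0.23  2.01 -0.04  1.01  0.85] pos [0.4303 0.2507 0.2054] F [ 0.3 -0.8 -0.6] turn 0.0
[-0.175, 0.0, 0.2] [ 0.455 -0.022  0.2  ] [ -52. -268.    5.]
```

```bash
python3 -m jog '[[[-10,-50,0,0],[-20,-100,5,0],[-30,-150,5,0],[-40,-200,5,0],[-50,-240,5,0],[-52,-268,5,0],[-52,-268,5,0],[-52,-268,5,0]]]'
python3 rows.py '[[-0.175,0.0,0.03]]'
python3 - <<'E'
from rig import imaging
import cv2
cv2.imwrite("pics/w1.png",imaging.read_camera("wrist")[:,:,::-1])
E
```

```text
t: 2.1
eef_pos: [0.4548, -0.0187, 0.2004]
ee_rot: [-0.0, 0.05, 0.999, 0.0]
contact_force: [-0.2, -0.7, 0.1]
grip_width: 0.0939
gripper_force: 0.0
q [-0.55  0.06  0.47  2.11 -0.03  0.99  1.41] pos [ 0.4548 -0.0187  0.2004] F [-0.2 -0.7  0.1] turn 0.001
[-0.175, 0.0, 0.03] [ 0.455 -0.022  0.03 ] [ -0.  -3. 170.]
```

View pics/w1.png

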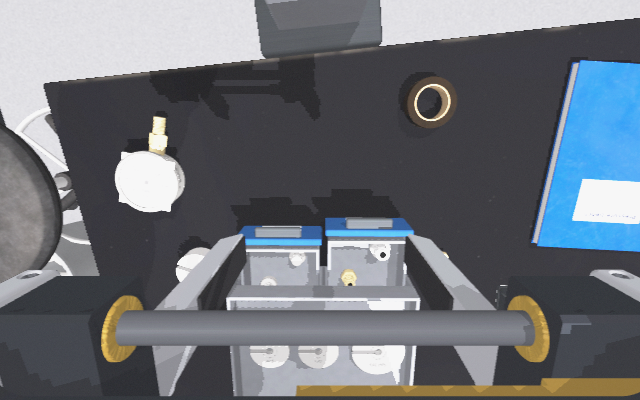

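The wrist view shows the lips at about (368,222) for the left drawer and (279,231) for the right. The way down in front of them is clear, and I'll check the fit against these pixels.

Run:
```python
from fit import *
from rig import r
from scipy.spatial.transform import Rotation as R
p=np.load("p.npy"); s=r.observe(); q=s["ee_rot"]; T=np.eye(4); T[:3,:3]=R.from_quat([q[1],q[2],q[3],q[0]]).as_matrix(); T[:3,3]=s["eef_pos"]
c=imaging.get_calibration("wrist"); c["world_from_camera"]=T@c["hand_eye"]
for l in((-.094-p[3],.049,.052),(-.094-p[4],-.049,.052),(-.075,.1,.082),(-.075,-.1,.082)): print(proj(c,world(p,l)))
print(proj(c,np.array(s["eef_pos"])))
```

```text
[368.66026535 218.97684487]
[276.20481632 227.21456162]
[419.78411243 296.46028836]
[224.26516376 296.01103162]
[325.39210477 247.02322284]
```

The fit agrees within about 4 px. Next I lower the hand in front of the lips and push slowly.

```bash
python3 -m jog '[[[0,-3,40,0],[0,-3,80,0],[0,-3,120,0],[0,-3,150,0],[0,-3,168,0],[0,-3,168,0]]]' && python3 -m jog '[[[-8,0,0,0],[-15,0,0,0],[-22,0,0,0],[-29,0,0,0],[-36,0,0,0],[-43,0,0,0],[-49,0,0,0],[-55,0,0,0],[-60,0,0,0],[-64,0,0,0],[-67,0,0,0],[-67,0,0,0]]]'
```

```text
t: 2.9
eef_pos: [0.4537, -0.0216, 0.0315]
ee_rot: [-0.001, 0.05, 0.999, -0.0]
contact_force: [-0.8, -0.4, 0.4]
grip_width: 0.0937
gripper_force: 0.0
t: 4.4
eef_pos: [0.5217, -0.0292, 0.0325]
ee_rot: [0.0, 0.05, 0.999, -0.0]
contact_force: [-0.4, -0.7, -0.5]
grip_width: 0.0935
gripper_force: 0.4
```

```bash
python3 -m jog '[[[-2,0,0,0],[-4,0,0,0],[-6,0,0,0],[-6,0,0,0]]]'
python3 - <<'E'
from rig import imaging
import cv2
a=imaging.read_camera("scene")[120:270,240:400,::-1]; cv2.imwrite("pics/s2.png",cv2.resize(a,None,fx=4,fy=4,interpolation=cv2.INTER_CUBIC))
E
```

```text
t: 4.9
eef_pos: [0.5261, -0.0296, 0.0323]
ee_rot: [-0.001, 0.051, 0.999, 0.0]
contact_force: [-9.2, 2.8, 6.4]
grip_width: 0.0937
gripper_force: 4.9
```

View pics/s2.png

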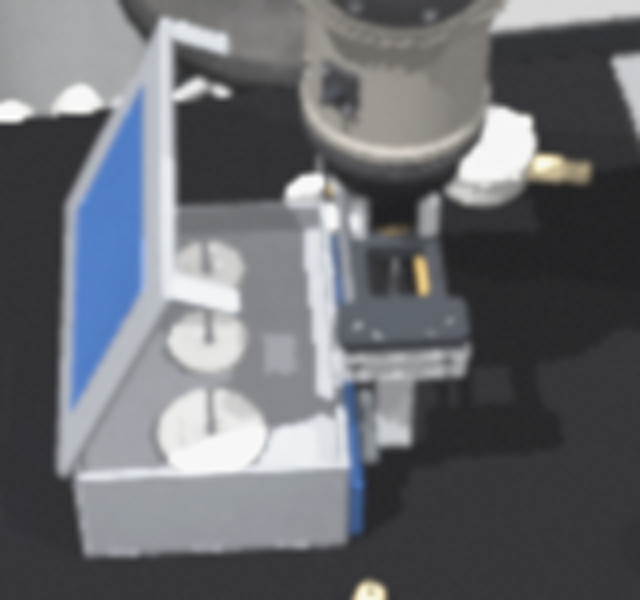

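The scene crop shows the left plate flush with the chest at (355,470). The arm hides the right drawer. Force is rising, so I'll press a few mm more to seat both.

```bash
python3 -m jog '[[[-2,0,0,0],[-4,0,0,0],[-4,0,0,0],[-4,0,0,0]]]'
```

```text
t: 5.45
eef_pos: [0.5263, -0.0296, 0.0315]
ee_rot: [-0.005, 0.051, 0.999, 0.0]
contact_force: [-27.6, 4.0, 17.5]
grip_width: 0.0936
gripper_force: 14.0
```

```bash
python3 -m jog '[[[8,0,0,0],[25,0,0,0],[50,0,0,0],[50,0,-50,0],[50,0,-110,0],[50,0,-170,0],[50,0,-170,0]]]' 0; python3 rows.py '[[-0.175,0,0.2]]'
python3 - <<'E'
from rig import imaging,r
import cv2
print(r.observe()["eef_pos"])
a=imaging.read_camera("wrist")[180:330,200:460,::-1]; cv2.imwrite("pics/w2.png",cv2.resize(a,None,fx=3,fy=3,interpolation=cv2.INTER_CUBIC))
E
```

```text
t: 6.32
eef_pos: [0.4834, -0.0247, 0.2065]
ee_rot: [0.004, 0.05, 0.999, 0.002]
contact_force: [0.2, 1.1, -0.2]
grip_width: 0.0273
gripper_force: 0.0
q [-0.56  0.1   0.52  2.05 -0.06  1.    1.46] pos [ 0.4834 -0.0247  0.2065] F [ 0.2  1.1 -0.2] turn 0.001
[-0.175, 0, 0.2] [ 0.455 -0.022  0.2  ] [29.  0.  6.]
[ 0.48344401 -0.02467762  0.20653307]
```

View pics/w2.png

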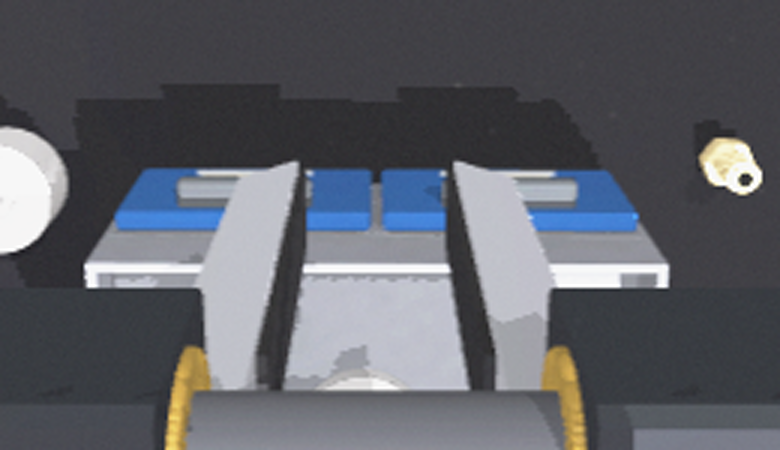

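The wrist crop shows both blue plates level and flush with the chest front, both at crop row 228. The drawers are home. Next I go over the lid and work out the closing arc.

```bash
python3 -m jog '[[[0,0,-50,0],[0,0,-100,0],[-50,0,-105,0],[-100,0,-105,0],[-150,0,-105,0],[-200,0,-105,0],[-222,0,-105,0],[-222,0,-105,0],[-222,0,-105,0]]]' 0
python3 - <<'E'
import numpy as np,json,subprocess
from fit import *
L=[[.07,0,.22]]+[[float(x) for x in np.round(np.add(lidpt(t,.125,.010,0),[.008,0,0]),4)] for t in (1.155,1.05,.95,.85,.75,.65,.55,.45,.35,.25,.17,.1,.05,0)]
print(subprocess.run(["python3","rows.py",json.dumps(L)],capture_output=True,text=True).stdout)
E
```

```text
t: 7.5
eef_pos: [0.7015, -0.0475, 0.3064]
ee_rot: [-0.001, 0.051, 0.999, -0.0]
contact_force: [-0.4, -0.9, 0.6]
grip_width: 0.0008
gripper_force: 0.0
q [-0.41  0.45  0.57  1.43 -0.24  1.33  1.64] pos [ 0.7015 -0.0475  0.3064] F [-0.4 -0.9  0.6] turn -0.0
[0.07, 0, 0.22] [ 0.699 -0.046  0.22 ] [ 3.  1. 86.]
[0.0417, 0.0, 0.2004] [ 0.671 -0.043  0.2  ] [ 31.   1. 106.]
[0.0295, 0.0, 0.1954] [ 0.658 -0.042  0.195] [ 43.   1. 111.]
[0.0184, 0.0, 0.1895] [ 0.647 -0.041  0.19 ] [ 54.   1. 117.]
[0.008, 0.0, 0.1825] [ 0.637 -0.04   0.182] [ 65.   1. 124.]
[-0.0016, 0.0, 0.1745] [ 0.627 -0.039  0.174] [ 74.   1. 132.]
[-0.0105, 0.0, 0.1656] [ 0.619 -0.038  0.166] [ 83.   1. 141.]
[-0.0183, 0.0, 0.1559] [ 0.611 -0.037  0.156] [ 91.   1. 151.]
[-0.0252, 0.0, 0.1454] [ 0.604 -0.037  0.145] [ 98.   1. 161.]
[-0.031, 0.0, 0.1343] [ 0.598 -0.036  0.134] [104.   1. 172.]
[-0.0356, 0.0, 0.1226] [ 0.594 -0.036  0.123] [108.   1. 184.]
[-0.0385, 0.0, 0.113] [ 0.591 -0.035  0.113] [111.   1. 194.]
[-0.0404, 0.0, 0.1044] [ 0.589 -0.035  0.104] [113.   1. 202.]
[-0.0413, 0.0, 0.0982] [ 0.588 -0.035  0.098] [114.   1. 208.]
[-0.042, 0.0, 0.092] [ 0.587 -0.035  0.092] [115.   1. 215.]
```

```bash
python3 -m jog '[[[3,1,40,0],[3,1,86,0],[12,1,94,0],[22,1,101,0],[31,1,106,0],[37,1,109,0],[43,1,112,0],[49,1,115,0],[54,1,118,0],[60,1,121,0],[65,1,125,0],[65,1,125,0]]]'
python3 - <<'E'
from rig import imaging
import cv2
a=imaging.read_camera("scene")[100:270,220:400,::-1]; cv2.imwrite("pics/s3.png",cv2.resize(a,None,fx=3.5,fy=3.5,interpolation=cv2.INTER_CUBIC))
E
```

```text
t: 9.0
eef_pos: [0.637, -0.0397, 0.182]
ee_rot: [-0.001, 0.05, 0.999, 0.0]
contact_force: [0.7, -0.2, 0.6]
grip_width: 0.0006
gripper_force: 0.0
```

View pics/s3.png

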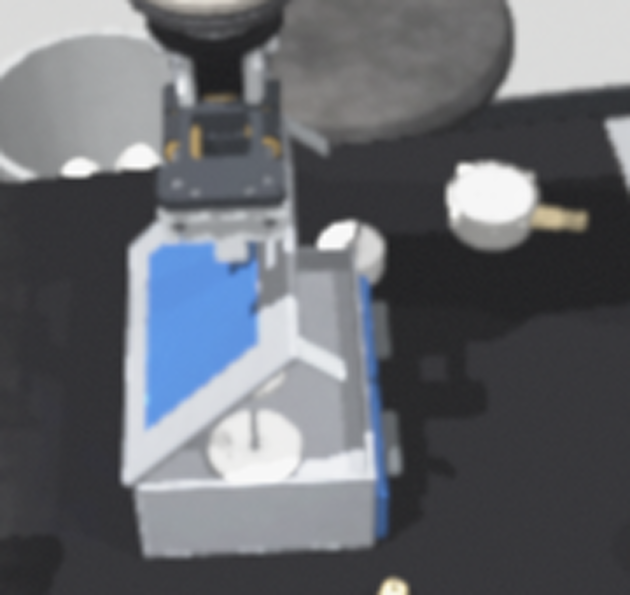

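The lid is following at roughly 0.85 rad, its front corner is near (295,340), and the drawers are flush. I'll continue along the arc.

```bash
python3 -m jog '[[[5,0,4,0],[9,0,8,0],[14,0,12,0],[18,0,17,0],[22,0,21,0],[26,0,26,0],[30,0,31,0],[33,0,36,0],[36,0,42,0],[39,0,47,0],[42,0,54,0],[43,0,59,0]]]' && python3 -m jog '[[[2,0,6,0],[4,0,11,0],[5,0,16,0],[6,0,21,0],[6,0,25,0],[6,0,29,0],[6,0,32,0],[6,0,33,0],[6,0,34,0],[6,0,34,0]]]'
```

```text
t: 10.55
eef_pos: [0.5944, -0.0354, 0.1229]
ee_rot: [-0.0, 0.05, 0.999, -0.0]
contact_force: [-0.6, -0.4, 3.0]
grip_width: 0.0007
gripper_force: 0.9
t: 11.8
eef_pos: [0.589, -0.0349, 0.0917]
ee_rot: [0.0, 0.051, 0.999, 0.001]
contact_force: [-18.2, 2.3, 46.9]
grip_width: 0.0004
gripper_force: 23.5
```

The tip stopped at z = 0.0917 under 47 N, and the shut height is 0.092. I'll retreat and check.

```bash
python3 -m jog '[[[-6,0,-10,0],[-6,0,-40,0],[-6,0,-90,0],[-6,0,-140,0],[-6,0,-190,0],[-6,0,-190,0],[-6,0,-190,0],[-6,0,-190,0]]]'
python3 - <<'E'
from rig import imaging
import cv2
a=imaging.read_camera("scene")[110:290,220:440,::-1]; cv2.imwrite("pics/s4.png",cv2.resize(a,None,fx=3.3,fy=3.3,interpolation=cv2.INTER_CUBIC))
E
```

```text
t: 12.8
eef_pos: [0.5944, -0.0354, 0.2781]
ee_rot: [-0.001, 0.05, 0.999, -0.0]
contact_force: [-0.6, 0.7, -1.0]
grip_width: 0.0005
gripper_force: 0.0
```

View pics/s4.png

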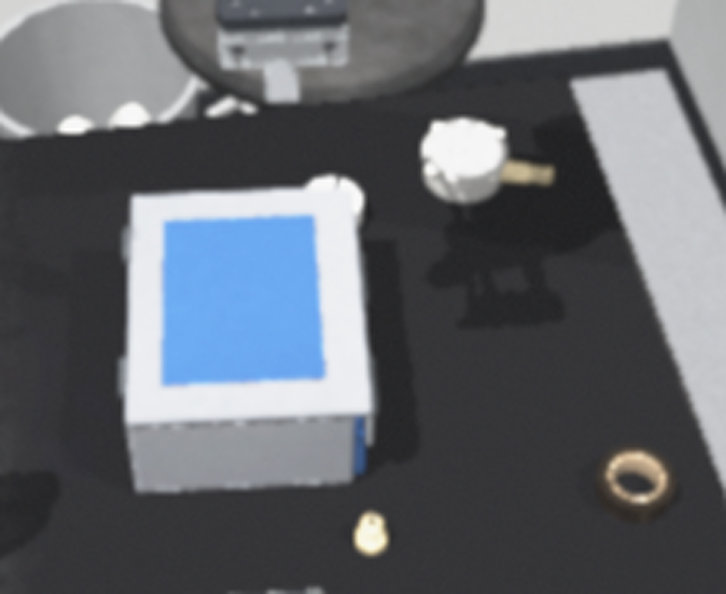

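The lid lies flat (front edge from (355,190) to (372,410)), the drawers are in, the bystanders look unmoved and the hand is clear.

```bash
python3 -c "from rig import r; print(r.finish_job())"
```

```text
the job is handed in; nothing more can be done
None
```

I pushed both drawers home, then pressed the lid flat, and handed the job in with the hand clear and the bystanders apparently unmoved; the hand-in call returned no verdict.

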